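# Start up the foam-cutting station, extraction first

### The job

Start up the foam-cutting station in the safe order, pressing with the fingertips and gripping nothing: press the fume extractor's rocker fully over to on, then the hot-wire cutter's mains rocker fully over to on, and last push the cutter's round heat button fully in. Leave the heat dial as it is set, keep the robot off the hot wire, and leave the foam block, glue bottle, paper cup and tape roll where they are.

Things in the scene. Friction and masses are not known exactly. Their poses are not given: they have to be found in the camera images.
- extractor: Bench fume extractor, fixed: upright off-white box 166 mm wide (its x), 113 deep (its y), 208 tall (its z), with a large dark square filter behind a grille on its -y face, towards the cutter. Origin: centre of its underside. Its only switch is a black rocker on its flat top.
- fan_mid (a point): Valley (mid-length) of the black rocker on the extractor's top, 6 mm above that top (z 0.214). Frame fixed to the extractor: x along the rocker, z up. Rocker 40 mm long (x), 26 wide, V-shaped top, in a bezel 50 x 36 x 3 mm. Off: +x half slopes up, its end 6 mm above this point, -x half level. On: +x half level at this point's height, 3 mm above the bezel, and -x half raised.
- fan (a joint): Extractor rocker: 0 rad off (at the start), 0.30 on. Turns on when the raised +x half is pressed straight down, about 12 mm from point fan_mid along +x, until it lies level (3 to 6 N); it stays where it is left, so press it home.
- cutter: Hot-wire foam cutter, fixed. Origin: on the bench under the centre of its console, an off-white box 280 (x) x 110 mm (y), panel at z 85 mm. On its centre line: black mains rocker at x -80, round heat button at 0, heat dial at +80. White table (290 x 392, top at z 50) adjoins to -y, fence 26 high at x +105; bow pillar at x +20, y -425, its arm at z 240 reaching to y -155.
- mains_mid (a point): Valley (mid-length) of the black mains rocker on the cutter's console, 6 mm above the panel (z 0.091). Frame fixed to the cutter: x along the rocker, z up. Same rocker as the extractor's: 40 x 26 mm, +x half raised when off, level with this point when on.
- mains (a joint): Cutter mains rocker: 0 rad off (at the start), 0.30 on. Pressed on like the extractor's: straight down on the raised +x half, about 12 mm from point mains_mid along +x, until it lies level (3 to 6 N); it stays where it is left, so press it home.
- heat_top (a point): Top centre of the cutter's round metal-grey heat button while it is out (z 0.103); the point stays there when the button goes in. Frame fixed to the cutter, z up. Button 29 mm across, 13 mm proud of an aluminium collar 40 mm across and 5 mm high.
- heat (a joint): Heat button: 0 m out (at the start), 0.006 m fully in. Pushed straight down against about 3 N; it has no return spring and stays where it is left, so push it to its stop.
- dial_mark (a point): Rim of the round heat dial (38 mm across, 22 mm tall) at its white pointer; the dial's axis is at cutter x = +80 mm. It is set anywhere at the start and is to stay so: it must not be turned or touched out of place.
- wire_mid (a point): Middle of the upright hot wire (2.4 mm thick), 130 mm above the bench, at cutter x = +20, y = -170 mm; it runs from the cutting table (50 mm) up to the bow arm's end (240 mm).
- foam_block: Loose white foam block 60 x 110 x 45 mm lying on the cutting table. Origin: centre of its underside.
- glue_bottle: Loose amber bottle, 34 mm across, 105 mm tall. Origin: centre of its underside.
- paper_cup: Loose open paper cup, 76 mm across the rim, 95 mm tall. Origin: centre of its underside.
- tape_roll: Loose grey tape roll lying flat: 96 mm across, hole 76 mm, 19 mm high. Origin: centre of its underside.
Things that resemble listed ones, but are neither listed nor needed, are in the scene too. What is shaped like the paper_cup but black or turquoise is not meant.

How it is judged (in metres and radians):
On the way, in this order (a step that is already met when the one before it is completed fails the run):
1. the extractor's rocker is pressed over to on (value of joint fan above 0.24 rad and value of joint mains below 0.15 rad and value of joint heat below 0.003 m), for 0.1 s.
2. the cutter's mains rocker is pressed over to on, the extractor being on (value of joint each of fan, mains above 0.24 rad and value of joint heat below 0.003 m), for 0.1 s.
3. the heat button is pushed fully in, both rockers being on (value of joint each of fan, mains above 0.24 rad and value of joint heat above 0.0048 m), for 0.1 s.
At the end, for the whole second after the job is handed in: Both rockers are over to on (more than 0.24 of 0.30 rad), the heat button is in (more than 4.8 of 6 mm), the dial's rim mark is within 5 mm of where it was, and the foam block, bottle, cup and tape roll are at rest within 20 mm of where they stood (all of step 3 and distance of dial_mark from where it was at the start of the episode below 0.005 m and distance of each of foam_block, glue_bottle, paper_cup, tape_roll from where it was at the start of the episode below 0.02 m and linear speed of each of foam_block, glue_bottle, paper_cup, tape_roll below 0.02 m/s); the robot touches nothing.
It fails at once if the switching order is broken: the cutter's mains on without the extractor, or the heat button in without the mains ((value of joint mains above 0.15 rad and value of joint fan below 0.15 rad) or (value of joint heat above 0.003 m and value of joint mains below 0.15 rad)).
It fails at once if the arm or the gripper's body, not the fingers, presses on the extractor or the cutter (contact force between any of extractor, cutter and the arm above 1 N).
It fails at once if the heat dial is turned (rim mark moved more than 5 mm) (distance of dial_mark from where it was at the start of the episode above 0.005 m).
It fails at once if the robot touches the hot wire (contact force between hotwire and the fingers above 0.3 N or contact force between hotwire and the arm above 0.3 N).
It fails at once if the foam block, bottle, cup or tape roll is lifted or moved more than 20 mm (distance of any of foam_block, glue_bottle, paper_cup, tape_roll from where it was at the start of the episode above 0.02 m).
It also fails if it takes over 53 s, if anything falls off the work surface, if the arm or the gripper's body presses on something with over 40 N, if the wrist force passes 120 N, or if a joint passes its speed limit or range.

### The arm

A 6-joint arm with a two-finger parallel gripper is mounted at the origin on the work surface. World frame = base frame: x ahead of the robot, y to its left, z up, the work surface at z = 0. Lengths are in mm, angles in rad, forces in N, time in s.
With the tool pointing down it reaches from about 200 to 875 mm from the base axis. Payload 3.4 kg.
Tool frame: the origin (TCP) lies at the very end of the fingers, on their centre line; the grasp point (between the pads) lies arm.hold_point_z behind it (arm.hold_point_z is the distance from the TCP to the grasp point, in mm); z points along the fingers, y is the line along which they close (so a half turn about z gives the same grasp; the last joint's range is limited). The gripper opens to 94 mm and grips with 3 to 60 N. Pads are 16 mm wide; open, the fingers measure 119 mm over their backs; the gripper's body (75 mm by 177 mm) begins 78 mm behind the grasp point.
Start: joints at [1.062, 0.276, 1.505, -0, 1.361, -0.121], TCP at [217.458, 532.332, 205.493] pointing down, gripper open.
Joint ranges: [-2.89, 2.89], [-0.75, 2.08], [0.22, 2.7], [-1.18, 4.32], [0.11, 2.71], [-2.7, 2.7]. Speed limits (rad/s): [2.57, 2.57, 3.14, 3.14, 3.14, 3.14].

### API

Orientations are given as a unit quaternion [w, x, y, z].
In Python, from workcell import arm gives the robot as it stands.
- The arm moves only by the tool send_rows, never from a script. Its arguments are lists of equal length, an entry for each row: "dp": the shift along the tool's x, y, z each as a share of 300 mm, from -1 to 1, a list of three; "rotation": the turn, a rotation vector about the tool's x, y, z each as a share of 45 degrees, from -1 to 1, a list of three; "claw": the opening, from -1 (shut) to 1 (fully open). A call has 1 to 8 rows; each row shifts and turns the commanded pose from where the row before left it, along the tool's axes as they then stand; what a row does not reach is not made up. A row lasts 1/8 s, in which the tool goes at most 62.5 mm and 10.7 degrees, less where a joint would pass 70% of its speed; a pose out of reach is approached as far as the arm can. A call with a number of a shift or a turn outside -1 to 1 is refused whole. A call with a gripper value outside its range is refused whole. The fingers move at their own pace and stop on an object; the grip force is fixed at half the most. Time passes only in rows, so rows that do not move let the fingers close. It gives the time, the measured TCP pose, the force, the opening and the grip force at its end, in the units of the state.
- arm.get_state(): the state, without advancing time (a new reading comes with each control period).
- arm.camera(name): name is "scene" or "top" or "wrist"; returns a dict with "frame" (384x512x3 uint8, blue, green, red), "vertical_fov" (degrees; the focal length in pixels is half the picture's height over the tangent of half this angle, whatever the lens; pixels are square), "cx", "cy" (the principal point, pixels), "R" (3x3) and "t" (3): a world point X has camera coordinates R X + t. Camera axes: x right, y down, z forward; pixel columns grow to the right and rows downward; lengths in mm; the calibration is good to about 2 mm. A picture is of the moment at which its call begins. There is no depth.
- arm.finish_job(): hands the job in; it is judged then, once.
Trained networks look in the newest picture that a camera, given by its name, has taken for a name from the list of things; names that differ only in an ending like _2 or _b are one class to them, and where a whole thing is asked for, a point or a joint stands for the part that bears it (a point fixed in the world has none). Each returns a list of dicts, best first, with "p" (0 to 1); they miss things now and then, are a little off and sometimes report something else, mostly with a low value. They report only what shows in the picture. A call takes as long as a camera call. They do not tell look-alikes from the thing itself.
- arm.spot_in(camera, thing): "at" ([x, y, z] in mm, in world coordinates, good to about 4 mm: the middle of the surface that is visible of it).
- arm.regions_of(camera, thing): "region" (384x512 bool, what is visible of it).
The state is a dict: "time_s": time; "joint_positions": joint angles; "joint_vel": joint speeds; "joint_efforts": joint torques, N m; "tool_pos": TCP position; "ee_rot": TCP orientation; "ft_force": force on the tool from outside, world axes, zero at the start; "torque": the same for the moment, N m; "width": finger opening in mm; "grip_force": force on a finger pad.
Only numpy, scipy, OpenCV 4.12 (cv2) and the standard library are available. Lean on these libraries where they do the work, as an engineer would, in place of code of your own. Each camera call takes 0.05 s, during which the arm holds its last target. There are 200 camera calls.

## Working session

There is one attempt and no reset: what is moved stays moved. The work goes in short steps, Python scripts to look and compute and a tool call to move; the robot and the scene stay as the last step left them, time stands still between calls to the robot, and variables do not carry over. Pictures are saved under pics/ and viewed, at most 10 in all, crops included, and the job is handed in when it is done.

Besides the shell and the picture viewer there is one more tool, called as name(argument=value, ...) on one line, values as JSON. send_rows: Moves the arm, as the interface text tells. Shift numbers are shares of 300 mm and turn numbers shares of 45 degrees, none past 1 either way. Its arguments: {"type":"object","properties":{"dp":{"type":"array","items":{"type":"array","items":{"type":"number"}}},"rotation":{"type":"array","items":{"type":"array","items":{"type":"number"}}},"claw":{"type":"array","items":{"type":"number"}}},"required":["dp","rotation","claw"]}

```bash
mkdir -p pics && cat > h.py <<'E'
import numpy as np, cv2
from workcell import arm
def K(c):
    f=c["frame"].shape[0]/2/np.tan(np.radians(c["vertical_fov"])/2); return f,c["cx"],c["cy"]
def proj(c,X):
    f,cx,cy=K(c); p=np.array(c["R"])@np.array(X,float)+np.array(c["t"]); return [round(f*p[0]/p[2]+cx,1),round(f*p[1]/p[2]+cy,1)]
def onz(c,uv,z):
    f,cx,cy=K(c); R=np.array(c["R"]); o=-R.T@np.array(c["t"]); d=R.T@np.array([(uv[0]-cx)/f,(uv[1]-cy)/f,1]); return (o+d*(z-o[2])/d[2]).round(1)
E
python3 - <<'E'
from h import *
s=arm.get_state(); print(s["tool_pos"],s["ee_rot"],s["time_s"],arm.hold_point_z,s["width"])
ims=[]
for n in ["scene","top"]:
    c=arm.camera(n); ims.append(c["frame"]); cv2.imwrite(f"pics/{n}0.png",c["frame"])
    print(n,"cam at",(-np.array(c["R"]).T@np.array(c["t"])).round())
    for t in ["extractor","fan_mid","cutter","mains_mid","heat_top","dial_mark","wire_mid","foam_block","glue_bottle","paper_cup","tape_roll"]:
        print(n,t,[(round(d["p"],2),np.round(d["at"]).tolist(),proj(c,d["at"])) for d in arm.spot_in(n,t)[:3]])
E
```

```text
[217.15611397 531.79899808 204.6091861 ] [-2.80413584e-04  1.92682429e-01  9.81260748e-01 -8.64617469e-04] 0.0 18.8 94.22932707686793
scene cam at [1096.  309.  934.]
scene extractor [(0.63, [573.0, 356.0, 196.0], [np.float64(366.0), np.float64(243.3)])]
scene fan_mid [(0.93, [576.0, 360.0, 198.0], [np.float64(367.1), np.float64(244.3)])]
scene cutter [(0.73, [607.0, -252.0, 53.0], [np.float64(165.1), np.float64(196.4)])]
scene mains_mid [(0.77, [609.0, -257.0, 50.0], [np.float64(163.8), np.float64(196.7)]), (0.27, [537.0, -367.0, 95.0], [np.float64(147.6), np.float64(161.0)])]
scene heat_top [(0.97, [606.0, -259.0, 50.0], [np.float64(163.8), np.float64(195.8)])]
scene dial_mark [(0.62, [640.0, -84.0, 105.0], [np.float64(202.3), np.float64(214.8)]), (0.49, [577.0, 362.0, 200.0], [np.float64(368.1), np.float64(244.5)])]
scene wire_mid [(0.31, [302.0, 253.0, 18.0], [np.float64(344.7), np.float64(196.1)])]
scene foam_block [(0.77, [537.0, -362.0, 98.0], [np.float64(148.6), np.float64(161.0)])]
scene glue_bottle [(0.53, [746.0, 179.0, 65.0], [np.float64(266.7), np.float64(292.5)])]
scene
[... 573 characters left out ...]
at64(355.3), np.float64(157.1)])]
top heat_top [(0.9, [582.0, -275.0, 50.0], [np.float64(353.8), np.float64(157.8)])]
top dial_mark [(0.78, [636.0, -87.0, 99.0], [np.float64(283.2), np.float64(134.6)])]
top wire_mid []
top foam_block [(0.69, [522.0, -367.0, 95.0], [np.float64(397.6), np.float64(179.5)])]
top glue_bottle [(0.67, [735.0, 171.0, 70.0], [np.float64(179.1), np.float64(99.0)])]
top paper_cup [(0.86, [365.0, 160.0, 34.0], [np.float64(187.5), np.float64(244.8)]), (0.75, [606.0, 116.0, 32.0], [np.float64(203.1), np.float64(151.8)]), (0.74, [343.0, 28.0, 27.0], [np.float64(238.6), np.float64(251.8)])]
top tape_roll [(0.74, [313.0, 273.0, 21.0], [np.float64(145.0), np.float64(265.0)])]
```

View pics/scene0.png

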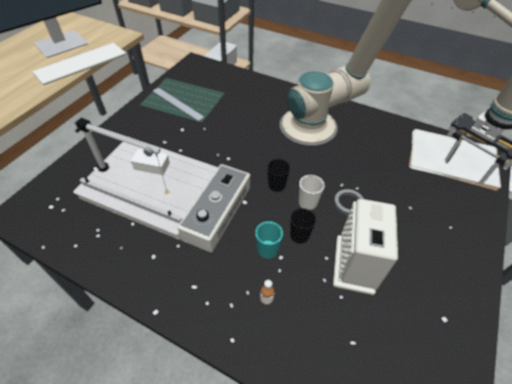

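View pics/top0.png

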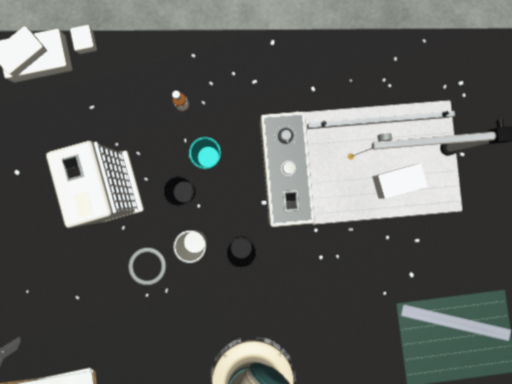

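The scene view shows the extractor at right (its rocker about (377,238)) and the cutter at left, with the mains rocker (227,180), heat button (215,197) and dial (202,215). In the top view these are the extractor rocker (72,167), mains rocker (291,200), button (289,169) and dial (286,136).
Possible confusions:
- **Rockers:** (72,167) belongs to the extractor and (291,200) to the cutter. The pale patch at (78,202) is only a label.
- **Button:** (289,169) is metal-grey; the round dial with the pointer is at (286,136).

Next is one close crop to check these.

```bash
python3 - <<'E'
from h import *
t=cv2.imread("pics/top0.png"); s=cv2.imread("pics/scene0.png")
a=cv2.resize(t[130:235,40:150],None,fx=3.6,fy=3.6,interpolation=cv2.INTER_CUBIC)   # origin 40,130 
b=cv2.resize(t[105:235,255:320],None,fx=4,fy=4,interpolation=cv2.INTER_CUBIC)
o=np.zeros((600,800,3),np.uint8); o[:a.shape[0],:a.shape[1]]=a; o[:b.shape[0],400:400+b.shape[1]]=b
cv2.imwrite("pics/crop1.png",o)
c=arm.camera("top"); c2=arm.camera("scene")
# dark blobs / tests
g=cv2.cvtColor(t,cv2.COLOR_BGR2GRAY)
for nm,(x0,y0,x1,y1),z in [("fan",(60,150,86,184),214),("mains",(280,187,302,213),91)]:
    m=(g[y0:y1,x0:x1]<70).astype(np.uint8)
    r=cv2.minAreaRect(np.argwhere(m)[:,::-1].astype(np.float32)); ctr=(r[0][0]+x0,r[0][1]+y0)
    bx=cv2.boxPoints(r)+[x0,y0]
    P=[onz(c,p,z) for p in bx]
    print(nm,ctr,r[1:],m.sum(),onz(c,ctr,z),[p[:2].tolist() for p in P],"scene px",proj(c2,onz(c,ctr,z)))
for nm,p,z in [("heat",(289,169),103),("dial",(286,136),107)]:
    X=onz(c,p,z); print(nm,X,proj(c2,X))
E
```

```text
fan (71.32353019714355, 167.2941188812256) ((17.705097198486328, 12.126781463623047), 75.96376037597656) 210 [553.5 370.6 214. ] [[568.6, 387.1], [574.4, 362.9], [538.5, 354.1], [532.8, 378.2]] scene px [np.float64(376.0), np.float64(235.6)]
mains (290.0, 197.0) ((8.0, 8.0), 90.0) 67 [ 483.3 -100.7   91. ] [[493.3, -91.1], [493.0, -110.8], [473.3, -110.4], [473.7, -90.7]] scene px [np.float64(225.0), np.float64(179.9)]
heat [551.2 -98.2 103. ] [np.float64(214.2), np.float64(192.3)]
dial [631.1 -92.2 107. ] [np.float64(201.4), np.float64(211.0)]
```

View pics/crop1.png

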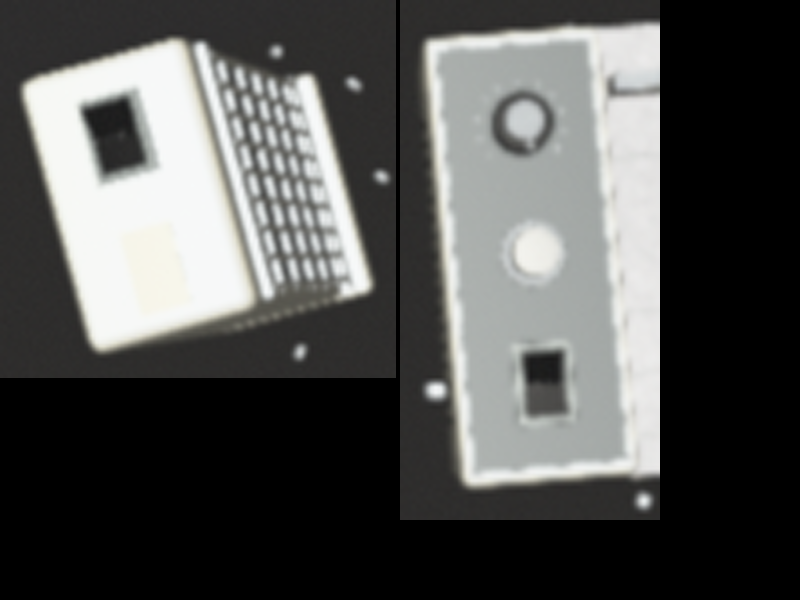

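The crop confirms the choice: both black rockers lie in light bezels, the round button is mid-console, and the dark-ringed dial is at the +x end. The cutter's yaw is about +4.5° and the extractor's about +16°. I'll move to hover above the extractor rocker with the fingers shut.

send_rows(dp=[[0,0,-0.2],[-0.18,-0.007,-0.01],[-0.18,-0.007,-0.01],[-0.18,-0.007,-0.01],[-0.18,-0.007,-0.01],[-0.18,-0.007,-0.01],[-0.18,-0.007,-0.01],[-0.18,-0.007,-0.01]], rotation=[[0,0,0],[0,0,0],[0,0,0],[0,0,0],[0,0,0],[0,0,0],[0,0,0],[0,0,0]], claw=[-1,-1,-1,-1,-1,-1,-1,-1])

```text
time_s: 2.3
tool_pos: [563.4, 374.9, 286.6]
ee_rot: [0.0, 0.193, 0.981, 0.0]
ft_force: [0.5, 0.4, 0.8]
width: 17.4
grip_force: 0.0
```

send_rows(dp=[[0,0,0],[0,0,0],[0,0,0],[0,0,0],[0,0,0]], rotation=[[0,0,-0.21],[0,0,-0.21],[0,0,-0.21],[0,0,-0.21],[0,0,0]], claw=[-1,-1,-1,-1,-1])

```text
time_s: 2.92
tool_pos: [561.8, 375.7, 286.4]
ee_rot: [-0.0, -0.135, 0.991, -0.0]
ft_force: [0.1, -0.1, -0.0]
width: 0.4
grip_force: 0.0
```

```bash
python3 - <<'E'
from h import *
s=arm.get_state(); print(s["tool_pos"],s["ee_rot"],s["width"],s["joint_positions"])
c=arm.camera("wrist"); c2=arm.camera("scene"); 
for t in ["fan_mid","extractor"]:
  for n in ["wrist","scene"]: print(t,n,[(round(d["p"],2),np.round(d["at"])) for d in arm.spot_in(n,t)[:2]])
for p in [[553.5,370.6,214],[565,374,214]]: print(proj(c,p))
s0=cv2.imread("pics/scene0.png")
o=np.zeros((600,800,3),np.uint8); o[:384,:512]=c["frame"]
f=lambda y,x,h,w,k:cv2.resize(s0[y:y+h,x:x+w],None,fx=k,fy=k,interpolation=cv2.INTER_CUBIC)
a=f(195,335,70,70,4); o[:280,515:795]=a      # scene fan, origin 335,195
b=f(160,185,80,75,3.75); o[285:585,515:515+b.shape[1]]=b[:300]
cv2.imwrite("pics/w1.png",o)
E
```

```text
[561.83843294 375.71949513 286.35553675] [-9.92792394e-05 -1.34539844e-01  9.90908180e-01 -1.51067991e-05] 0.35358772712252096 [ 4.86547359e-01  4.06079401e-01  1.11311600e+00  4.00718027e-05
  1.62259406e+00 -1.35414504e+00]
fan_mid wrist [(0.97, array([510., 360., 206.]))]
fan_mid scene [(0.92, array([581., 355., 196.])), (0.21, array([ 536., -364.,   96.]))]
extractor wrist [(0.82, array([508., 359., 208.]))]
extractor scene [(0.71, array([578., 355., 194.])), (0.42, array([301., 257.,  20.]))]
[np.float64(253.6), np.float64(191.0)]
[np.float64(253.8), np.float64(205.2)]
```

View pics/w1.png

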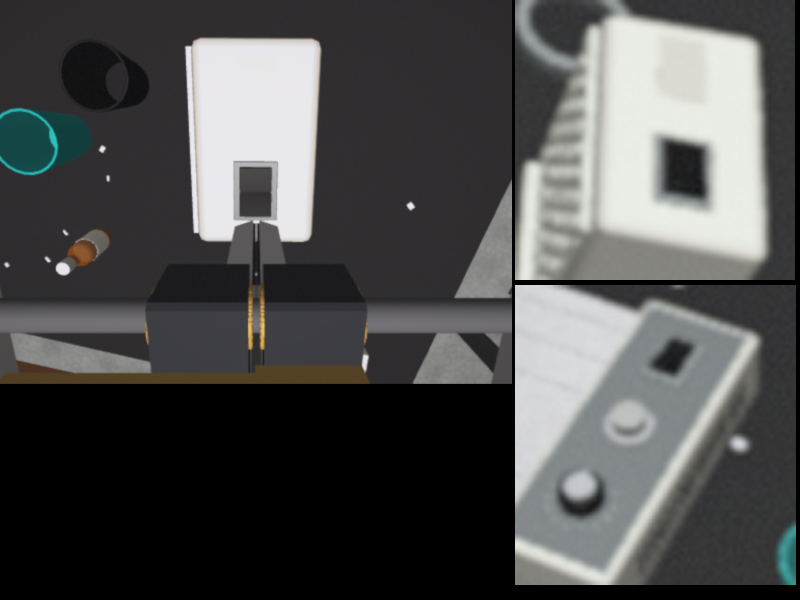

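In the wrist view the rocker spans x 239–272, y 167–216, with the valley at about (255,191). The top-camera estimate predicted (253.6,191.0), so they agree within about 1 mm, and the tool lines up with the bezel. I'll go down and press.

send_rows(dp=[[-0.008,-0.0115,0],[0,0,0.1],[0,0,0.1],[0,0,0.01],[0,0,0.01],[0,0,0.01],[0,0,0]], rotation=[[0,0,0],[0,0,0],[0,0,0],[0,0,0],[0,0,0],[0,0,0],[0,0,0]], claw=[-1,-1,-1,-1,-1,-1,-1])

```text
time_s: 4.1
tool_pos: [566.2, 373.5, 219.0]
ee_rot: [0.002, -0.136, 0.991, 0.001]
ft_force: [1.0, 0.7, 2.5]
width: 0.6
grip_force: 1.0
```

send_rows(dp=[[0,0,0.006],[0,0,0.006],[0,0,0.006],[0,0,0]], rotation=[[0,0,0],[0,0,0],[0,0,0],[0,0,0]], claw=[-1,-1,-1,-1])

```text
time_s: 4.6
tool_pos: [566.5, 373.6, 214.1]
ee_rot: [0.002, -0.135, 0.991, 0.001]
ft_force: [2.6, 0.0, 9.5]
width: 0.5
grip_force: 4.4
```

Force has risen to 9.5 N at z 214.1, which matches the level height. I'll push slightly further to confirm the stop.

send_rows(dp=[[0,0,0.005],[0,0,0.003],[0,0,0]], rotation=[[0,0,0],[0,0,0],[0,0,0]], claw=[-1,-1,-1])

```text
time_s: 4.97
tool_pos: [566.6, 373.7, 214.0]
ee_rot: [0.003, -0.136, 0.991, 0.001]
ft_force: [1.2, -1.8, 16.9]
width: 0.3
grip_force: 8.1
```

The rocker is at its stop. I'll lift, check it with the wrist camera, and fit the cutter pose from both fixed cameras.

send_rows(dp=[[0,0,-0.04],[0,0,-0.12],[0,0,-0.1],[0,0,0]], rotation=[[0,0,0],[0,0,0],[0,0,0],[0,0,0]], claw=[-1,-1,-1,-1])

```text
time_s: 5.48
tool_pos: [565.0, 373.4, 289.1]
ee_rot: [0.001, -0.136, 0.991, 0.0]
ft_force: [-0.6, -0.8, -0.3]
width: 0.7
grip_force: 0.0
```

```bash
python3 - <<'E'
from h import *
from scipy.optimize import least_squares
s=arm.get_state(); print(s["tool_pos"],s["ee_rot"])
w=arm.camera("wrist"); t=arm.camera("top"); sc=arm.camera("scene")
o=cv2.resize(w["frame"][120:260,180:330],None,fx=3.5,fy=3.5,interpolation=cv2.INTER_CUBIC); cv2.imwrite("pics/w2.png",o)
# cutter: (local x, z, top px, scene px); scene crop origin 185,160 scale 3.75 pasted at 515,285
S=lambda x,y:((x-515)/3.75+185-.4,(y-285)/3.75+160-.4)
obs=[(-80,91,(291.2,200.2),S(673,358)),(0,103,(288.9,167.6),S(629,417)),(80,107,(285.6,134.2),S(580,484))]
def pts(q): return [[q[0]+l*np.cos(q[2]),q[1]+l*np.sin(q[2]),z] for l,z,_,_ in obs]
def res(q): return np.concatenate([np.subtract(proj(cam,P),ob[i]) for P,ob in zip(pts(q),obs) for cam,i in((t,2),(sc,3))])
r=least_squares(res,[551,-98,.08],diff_step=1e-3); q=r.x; print(q[:2].round(1),np.degrees(q[2]).round(2),np.array(pts(q)).round(1)); print(res(q).round(1))
E
```

```text
[564.99020173 373.39630309 289.06516339] [ 6.53443491e-04 -1.35654666e-01  9.90755855e-01  4.69308215e-04]
[555.8 -96.3] 4.6 [[ 476.1 -102.7   91. ]
 [ 555.8  -96.3  103. ]
 [ 635.5  -89.8  107. ]]
[-0.3 -0.2 -1.  -0.9 -0.7 -0.5 -1.  -1.2 -0.6  0.  -0.6 -0.3]
```

View pics/w2.png

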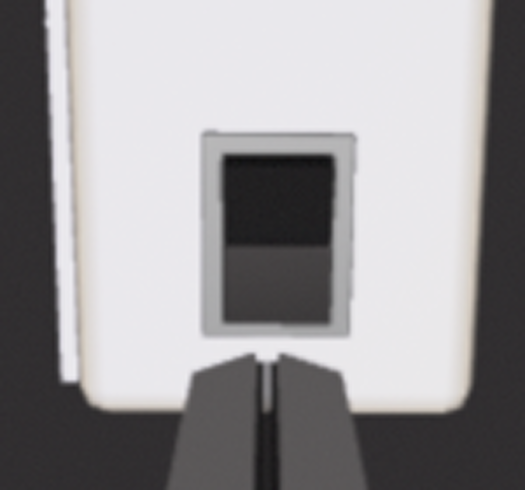

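The extractor rocker is over: its +x half is now level and lit, and the −x half is raised and dark. The cutter fit has residuals of about 1 px or less (yaw 4.6°, mains at (476,−103)). I'll go over to the mains rocker.

send_rows(dp=[[0,0,0],[0,0,0],[0.043,-0.173,0],[0.043,-0.173,0],[0.043,-0.173,0],[0.043,-0.173,0],[0.043,-0.173,0],[0.043,-0.173,0]], rotation=[[0,0,0.122],[0,0,0.122],[0,0,0],[0,0,0],[0,0,0],[0,0,0],[0,0,0],[0,0,0]], claw=[-1,-1,-1,-1,-1,-1,-1,-1])

```text
time_s: 6.62
tool_pos: [511.1, 55.0, 285.7]
ee_rot: [-0.002, -0.04, 0.999, 0.0]
ft_force: [0.6, 0.7, -0.2]
width: 0.3
grip_force: 0.0
```

send_rows(dp=[[0.043,-0.173,0],[0.043,-0.173,0],[0.043,-0.173,0],[0,0,0.2],[0,0,0.2],[0,0,0]], rotation=[[0,0,0],[0,0,0],[0,0,0],[0,0,0],[0,0,0],[0,0,0]], claw=[-1,-1,-1,-1,-1,-1])

```text
time_s: 7.38
tool_pos: [481.4, -100.1, 162.3]
ee_rot: [-0.007, -0.04, 0.999, 0.003]
ft_force: [-0.1, -0.3, 0.5]
width: 0.5
grip_force: 0.0
```

```bash
python3 - <<'E'
from h import *
s=arm.get_state(); print(s["tool_pos"],s["ee_rot"],s["joint_positions"])
w=arm.camera("wrist"); cv2.imwrite("pics/w3.png",w["frame"])
for p in [[476.1,-102.7,91],[488.1,-101.7,91],[555.8,-96.3,103]]: print(proj(w,p))
E
```

```text
[ 481.36662165 -100.05626504  162.2897032 ] [-0.00670468 -0.03981793  0.99918036  0.00286275] [-3.46767426e-01  1.89134270e-01  1.73581546e+00  2.62045986e-04
  1.23122152e+00 -1.99731188e+00]
[np.float64(253.7), np.float64(196.9)]
[np.float64(253.8), np.float64(211.2)]
[np.float64(253.9), np.float64(293.6)]
```

View pics/w3.png

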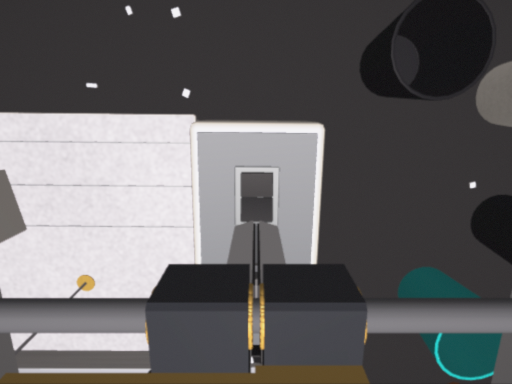

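The wrist view shows the mains rocker at x 241–272, y 172–222, with the valley at about (257,197), against the predicted (253.7,196.9). The lower +x half is still raised and dark, so it is off. I need to shift 7 mm along +x and then descend.

send_rows(dp=[[-0.023,-0.003,0],[0,0,0.1],[0,0,0.1],[0,0,0.01],[0,0,0.01],[0,0,0]], rotation=[[0,0,0],[0,0,0],[0,0,0],[0,0,0],[0,0,0],[0,0,0]], claw=[-1,-1,-1,-1,-1,-1])

```text
time_s: 8.18
tool_pos: [495.1, -102.5, 103.1]
ee_rot: [0.001, -0.04, 0.999, -0.001]
ft_force: [-0.1, 0.2, 0.1]
width: 0.6
grip_force: 0.0
```

send_rows(dp=[[0,0,0],[0,0,0]], rotation=[[0,0,0],[0,0,0]], claw=[-1,-1])

```text
time_s: 8.43
tool_pos: [494.1, -102.3, 102.2]
ee_rot: [0.001, -0.04, 0.999, -0.0]
ft_force: [0.5, 1.1, -0.2]
width: 0.4
grip_force: 0.0
```

```bash
python3 - <<'E'
from h import *
s=arm.get_state(); print(s["tool_pos"],s["ee_rot"],s["joint_vel"])
w=arm.camera("wrist"); cv2.imwrite("pics/w4.png",w["frame"])
for p in [[476.1,-102.7,91],[488.1,-101.7,91],[555.8,-96.3,103]]: print(proj(w,p))
E
```

```text
[ 494.09839984 -102.27199086  102.21150913] [ 5.29216152e-04 -4.01425382e-02  9.99193809e-01 -1.67196947e-04] [ 1.66244584e-04  6.37300455e-03  5.94344400e-03  2.36646428e-03
 -1.75623194e-03  9.38840102e-06]
[np.float64(259.0), np.float64(201.3)]
[np.float64(259.0), np.float64(219.8)]
[np.float64(258.8), np.float64(325.9)]
```

View pics/w4.png

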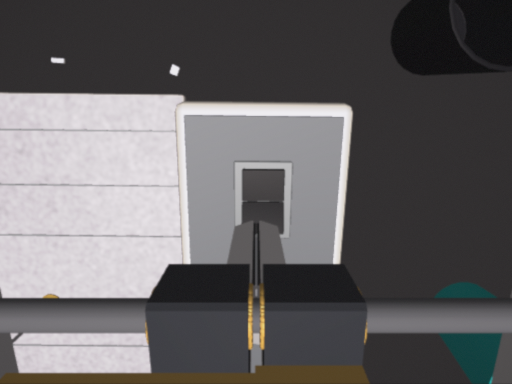

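The valley shows at (263.5,201) against the predicted (259.0,201.3), so x agrees and the rocker sits about 2.5 mm further along +y. The fingers are about 6 mm too far along +x, so I'll correct both and press.

send_rows(dp=[[0.019,0.009,0],[0,0,0],[0,0,0.008],[0,0,0.008],[0,0,0]], rotation=[[0,0,0],[0,0,0],[0,0,0],[0,0,0],[0,0,0]], claw=[-1,-1,-1,-1,-1])

```text
time_s: 9.1
tool_pos: [488.0, -100.0, 96.8]
ee_rot: [0.0, -0.04, 0.999, 0.0]
ft_force: [0.2, -0.1, -0.4]
width: 0.4
grip_force: 0.3
```

send_rows(dp=[[0,0,0.007],[0,0,0.007],[0,0,0.006],[0,0,0]], rotation=[[0,0,0],[0,0,0],[0,0,0],[0,0,0]], claw=[-1,-1,-1,-1])

```text
time_s: 9.6
tool_pos: [489.0, -100.2, 91.2]
ee_rot: [0.001, -0.04, 0.999, -0.0]
ft_force: [3.4, 0.3, 4.2]
width: 0.7
grip_force: 2.0
```

send_rows(dp=[[0,0,0.004],[0,0,0.003],[0,0,0]], rotation=[[0,0,0],[0,0,0],[0,0,0]], claw=[-1,-1,-1])

```text
time_s: 9.98
tool_pos: [489.0, -100.2, 91.0]
ee_rot: [0.002, -0.04, 0.999, -0.0]
ft_force: [0.2, 1.9, 15.4]
width: 0.3
grip_force: 8.1
```

The mains rocker is on its stop at z 91.0 with 15 N. I'll lift, check it, then go over the heat button.

send_rows(dp=[[0,0,-0.04],[0,0,-0.1],[0,0,0],[0,0,0]], rotation=[[0,0,0],[0,0,0],[0,0,0],[0,0,0]], claw=[-1,-1,-1,-1])

```text
time_s: 10.48
tool_pos: [486.5, -99.7, 129.6]
ee_rot: [-0.001, -0.04, 0.999, 0.0]
ft_force: [-0.1, 0.5, -0.0]
width: 0.5
grip_force: 0.0
```

send_rows(dp=[[-0.075,0.001,0],[-0.075,0.001,0],[-0.075,0,0],[0,0,0],[0,0,0],[0,0,0]], rotation=[[0,0,0],[0,0,0],[0,0,0],[0,0,0],[0,0,0],[0,0,0]], claw=[-1,-1,-1,-1,-1,-1])

```text
time_s: 11.22
tool_pos: [553.8, -93.8, 130.4]
ee_rot: [-0.001, -0.04, 0.999, 0.0]
ft_force: [-0.0, 0.4, 0.3]
width: 0.4
grip_force: 0.0
```

```bash
python3 - <<'E'
from h import *
s=arm.get_state(); print(s["tool_pos"],s["ee_rot"])
w=arm.camera("wrist"); cv2.imwrite("pics/w5.png",w["frame"])
for p in [[476.1,-102.7,91],[555.8,-96.3,103]]: print(proj(w,p))
E
```

```text
[553.79033692 -93.82376936 130.40235601] [-7.38706767e-04 -4.00310167e-02  9.99198143e-01  2.07698407e-04]
[np.float64(253.3), np.float64(101.4)]
[np.float64(253.3), np.float64(222.8)]
```

View pics/w5.png

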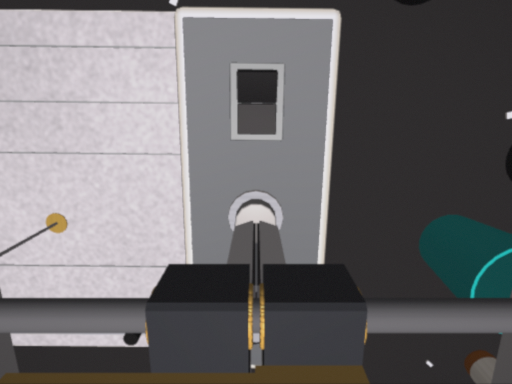

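The mains rocker is on (−x half black and raised, +x half grey and level). The heat button is centred at about (255.5,222) under the fingertips, against the predicted (253.3,222.8). I'll press down.

send_rows(dp=[[-0.005,0,0.04],[0,0,0.04],[0,0,0.01],[0,0,0.007],[0,0,0.007],[0,0,0]], rotation=[[0,0,0],[0,0,0],[0,0,0],[0,0,0],[0,0,0],[0,0,0]], claw=[-1,-1,-1,-1,-1,-1])

```text
time_s: 12.02
tool_pos: [557.1, -93.9, 99.6]
ee_rot: [0.001, -0.04, 0.999, -0.0]
ft_force: [-0.2, -0.8, 0.4]
width: 0.5
grip_force: 0.0
```

send_rows(dp=[[0,0,0.007],[0,0,0.005],[0,0,0]], rotation=[[0,0,0],[0,0,0],[0,0,0]], claw=[-1,-1,-1])

```text
time_s: 12.4
tool_pos: [557.4, -94.0, 97.1]
ee_rot: [0.001, -0.04, 0.999, -0.0]
ft_force: [-1.7, 0.9, 7.3]
width: 0.4
grip_force: 3.5
```

send_rows(dp=[[0,0,0.005],[0,0,0.003],[0,0,0]], rotation=[[0,0,0],[0,0,0],[0,0,0]], claw=[-1,-1,-1])

```text
time_s: 12.78
tool_pos: [557.5, -94.0, 96.8]
ee_rot: [0.002, -0.04, 0.999, -0.001]
ft_force: [-5.4, 0.9, 18.3]
width: 0.5
grip_force: 9.2
```

send_rows(dp=[[0,0,-0.04],[0,0,-0.1],[0,0,-0.1],[0,0,0],[0,0,0],[0,0,0]], rotation=[[0,0,0],[0,0,0],[0,0,0],[0,0,0],[0,0,0],[0,0,0]], claw=[-1,-1,-1,-1,-1,-1])

```text
time_s: 13.52
tool_pos: [555.7, -93.5, 164.0]
ee_rot: [-0.001, -0.04, 0.999, 0.001]
ft_force: [0.3, -1.2, -0.2]
width: 0.9
grip_force: 0.0
```

```bash
python3 - <<'E'
from h import *
s=arm.get_state(); print(s["tool_pos"],s["ft_force"])
w=arm.camera("wrist")["frame"]; sc=arm.camera("scene")["frame"]
o=np.zeros((600,800,3),np.uint8); o[:384,:512]=sc; o[384:584,:320]=w[100:300,100:420]
cv2.imwrite("pics/end.png",o)
E
```

```text
[555.69530119 -93.52149811 163.96270338] [ 0.28742519 -1.15745443 -0.20326991]
```

View pics/end.png

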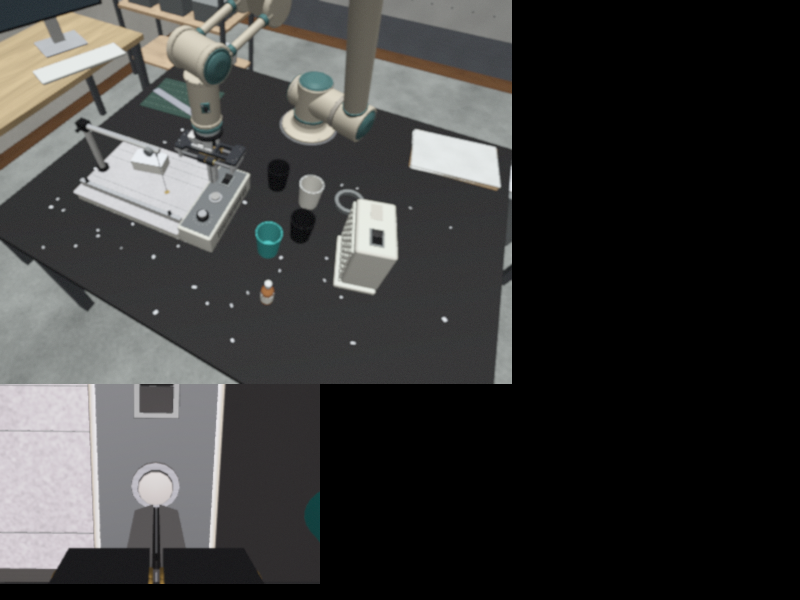

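The button bottomed at z 96.8 with 18 N, which is 6 mm in. The cup (311,190), tape roll (349,200), bottle (267,292) and foam block (150,160) are where they were, and the arm is clear. I'm handing in.

```bash
python3 -c "
from workcell import arm
print(arm.finish_job())"
```

```text
the job is handed in; nothing more can be done
None
```

I pressed the extractor rocker, mains rocker and heat button to their stops in that order, left the dial and wire untouched and the loose objects in place, and handed the job in about 14 s in; no verdict was returned.

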